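# Load the sliding chocolate display

## Task

Pull the display carriage fully out by its brass handle, then load it: seat every chocolate disc flat in a round well of its own, and set the four ridged chocolate blocks side by side in one straight row on the white strip, their long sides facing one another and no more than about a centimetre between neighbours. Then push the loaded carriage fully home under the clear guard, and leave the jar, spool, cone-shaped pralines, spatula and gift carton where they are.

Things in the scene. Friction and masses are not known exactly. Their poses are not given: they have to be found in the camera images.
- carriage (a joint): pale wooden display carriage, a board 260 mm (along its slide) x 240 x 16 mm sliding on two fixed rails, flat top 36 mm above the counter. Value in m: 0 = fully out towards the robot against its stop, 0.18 = fully home (pushed away from the robot, under the clear guard, against the other stop). About 3 N of friction; stays where it is left
- handle_top (a point): top centre of the carriage's handle, an upright brass tab at the middle of the board's near edge: 16 mm along the slide, 30 mm across it, 45 mm tall (top 81 mm above the counter); moves with the carriage. Carriage axes: x along the slide away from the robot (towards home), y across to the left, z up
- strip_mid (a point): centre, at board-top height, of the white strip inlaid flush in the carriage's top, 70 mm along the slide (x) x 210 mm across (y), between the handle (85 mm nearer the robot) and the wells (105 mm farther); axes as the carriage's
- well0 (a point): centre of the floor of the right round well in the carriage's top: 68 mm across, 8 mm deep (floor 28 mm above the counter); the three wells lie in a row across the far half of the carriage, 75 mm apart; axes as the carriage's
- well1 (a point): centre of the floor of the middle round well in the carriage's top: 68 mm across, 8 mm deep (floor 28 mm above the counter); the three wells lie in a row across the far half of the carriage, 75 mm apart; axes as the carriage's
- well2 (a point): centre of the floor of the left round well in the carriage's top: 68 mm across, 8 mm deep (floor 28 mm above the counter); the three wells lie in a row across the far half of the carriage, 75 mm apart; axes as the carriage's
- block0: a solid dark chocolate block, 62 mm (its x) x 40 mm (its y) x 29 mm high, slanting ridges on top, about 95 g, lying on the counter; its origin is the centre of its underside. All four blocks are alike
- block1: a solid dark chocolate block, 62 mm (its x) x 40 mm (its y) x 29 mm high, slanting ridges on top, about 95 g, lying on the counter; its origin is the centre of its underside. All four blocks are alike
- block2: a solid dark chocolate block, 62 mm (its x) x 40 mm (its y) x 29 mm high, slanting ridges on top, about 95 g, lying on the counter; its origin is the centre of its underside. All four blocks are alike
- block3: a solid dark chocolate block, 62 mm (its x) x 40 mm (its y) x 29 mm high, slanting ridges on top, about 95 g, lying on the counter; its origin is the centre of its underside. All four blocks are alike
- disc0: a solid dark chocolate disc, 64 mm across and 24 mm high, about 100 g, lying flat on the counter; its origin is the centre of its underside, z up. All discs are alike; one to three of them are there
- disc1: a solid dark chocolate disc, 64 mm across and 24 mm high, about 100 g, lying flat on the counter; its origin is the centre of its underside, z up. All discs are alike; one to three of them are there
- disc2: a solid dark chocolate disc, 64 mm across and 24 mm high, about 100 g, lying flat on the counter; its origin is the centre of its underside, z up. All discs are alike; one to three of them are there
- rails: two fixed aluminium rails with a clear guard; origin on the counter below the carriage's centre when fully out; x along the slide away from the robot. Rails: x -135 to +335 mm, |y| up to 100 mm, 18 mm high. Guard: fixed clear tunnel, x 180 to 360 mm, side walls at y = +-140 mm, roof 150 to 156 mm above the counter; it covers the wells when home
- jar: bystander: small amber jar, 60 mm across, 75 mm high; its origin is the centre of its underside
- spool: bystander: wooden ribbon spool, 60 mm across, 45 mm high; its origin is the centre of its underside
- praline0: bystander: chocolate praline, a blunt cone 48 mm across, 50 mm high; its origin is the centre of its underside
- praline1: bystander: chocolate praline, a blunt cone 48 mm across, 50 mm high; its origin is the centre of its underside
- spatula: bystander: spatula lying on the counter, 200 mm long along its x
- gift_carton: bystander: cardboard gift carton 90 x 60 x 40 mm; its origin is the centre of its underside

How it is judged (in metres and radians):
On the way, in this order (a step that is already met when the one before it is completed fails the run):
1. the carriage is pulled fully out against its stop (value of joint carriage below 0.007 m), for 0.2 s.
2. every disc is seated in a well and the four blocks stand in a row on the strip (x of block0 in the frame of strip_mid between -0.012 and 0.012 m and y of block0 in the frame of strip_mid between -0.11 and 0.11 m and z of block0 in the frame of strip_mid between -0.004 and 0.004 m and angle between the x axis of each of block0, block1, block2, block3 and the x axis of strip_mid, either way round below 0.17 rad and angle between each of block0, block1, block2, block3's own z axis and vertical below 0.1 rad and horizontal distance between block0 and block1 below 0.155 m and horizontal distance between each of block0, block1 and block2 below 0.155 m and horizontal distance between each of block0, block1, block2 and block3 below 0.155 m and x of block1 in the frame of strip_mid between -0.012 and 0.012 m and y of block1 in the frame of strip_mid between -0.11 and 0.11 m and z of block1 in the frame of strip_mid between -0.004 and 0.004 m and x of block2 in the frame of strip_mid between -0.012 and 0.012 m and y of block2 in the frame of strip_mid between -0.11 and 0.11 m and z of block2 in the frame of strip_mid between -0.004 and 0.004 m and x of block3 in the frame of strip_mid between -0.012 and 0.012 m and y of block3 in the frame of strip_mid between -0.11 and 0.11 m and z of block3 in the frame of strip_mid between -0.004 and 0.004 m and ((horizontal distance between disc0 and well0 below 0.006 m and z of disc0 in the frame of well0 between -0.004 and 0.003 m and angle between disc0's own z axis and vertical below 0.08 rad) or (horizontal distance between disc0 and well1 below 0.006 m and z of disc0 in the frame of well1 between -0.004 and 0.003 m and angle between disc0's own z axis and vertical below 0.08 rad) or (horizontal distance between disc0 and well2 below 0.006 m and z of disc0 in the frame of well2 between -0.004 and 0.003 m and angle between disc0's own z axis and vertical below 0.08 rad)) and ((horizontal distance between disc1 and well0 below 0.006 m and z of disc1 in the frame of well0 between -0.004 and 0.003 m and angle between disc1's own z axis and vertical below 0.08 rad) or (horizontal distance between disc1 and well1 below 0.006 m and z of disc1 in the frame of well1 between -0.004 and 0.003 m and angle between disc1's own z axis and vertical below 0.08 rad) or (horizontal distance between disc1 and well2 below 0.006 m and z of disc1 in the frame of well2 between -0.004 and 0.003 m and angle between disc1's own z axis and vertical below 0.08 rad)) and ((horizontal distance between disc2 and well0 below 0.006 m and z of disc2 in the frame of well0 between -0.004 and 0.003 m and angle between disc2's own z axis and vertical below 0.08 rad) or (horizontal distance between disc2 and well1 below 0.006 m and z of disc2 in the frame of well1 between -0.004 and 0.003 m and angle between disc2's own z axis and vertical below 0.08 rad) or (horizontal distance between disc2 and well2 below 0.006 m and z of disc2 in the frame of well2 between -0.004 and 0.003 m and angle between disc2's own z axis and vertical below 0.08 rad))), for 0.3 s.
3. the loaded carriage is pushed fully home (value of joint carriage above 0.174 m), for 0.2 s.
At the end, for the whole second after the job is handed in: Carriage within 6 mm of home; each disc present flat in a well (6 mm of centre, 3 mm of floor); the 4 blocks upright on the board, centres within 12 mm of the strip's long centre line, long axes along the slide within 0.17 rad, no two centres over 155 mm apart; all at rest (all of step 2 and value of joint carriage above 0.174 m and linear speed of each of block0, block1, block2, block3, disc0, disc1, disc2 below 0.02 m/s); the robot touches nothing.
It fails at once if a bystander (jar, spool, praline, spatula, gift carton) is disturbed: moved more than 30 mm (distance of any of jar, spool, praline0, praline1, spatula, gift_carton from where it was at the start of the episode above 0.03 m).
Of disc0, disc1, disc2 only 1 to 3 are there at a start; the rules pass over those that are not, and their reading is None.
At some moment in a run one of block0, block1, block2, block3, disc0, disc1, disc2 may be knocked a few centimetres aside while the robot is not near it.
Once in a run the grip may slacken for a moment while it holds something.
It also fails if it takes over 210 s, if anything falls off the work surface, if the arm or the gripper's body presses on something with over 40 N, if the wrist force passes 120 N, or if a joint passes its speed limit or range.

## Robot

A 6-joint arm with a two-finger parallel gripper is mounted at the origin on the work surface. World frame = base frame: x ahead of the robot, y to its left, z up, the work surface at z = 0. Lengths are in m, angles in degrees, forces in N, time in s.
With the tool pointing down it reaches from about 0.325 to 0.85 m from the base axis. Payload 15.5 kg.
Tool frame: the origin (TCP) lies midway between the tips of the shut fingers; the grasp point (between the pads) lies 19 mm behind it; z points along the fingers, y is the line along which they close (so a half turn about z gives the same grasp; the last joint's range is limited). The gripper opens to 91 mm and grips with 3 to 60 N. Pads are 32 mm wide; open, the fingers measure 118 mm over their backs; the gripper's body (76 mm by 178 mm) begins 60 mm behind the grasp point.
Start: joints at [57.84, 28.281, 77.091, -0, 74.628, -5.472], TCP at [0.281, 0.558, 0.214] pointing down, gripper open.
Joint ranges: [-166.48, 166.48], [-47.26, 123.95], [12.59, 153.08], [-70.14, 250.14], [6.76, 159.57], [-176.63, 176.63]. Speed limits (degrees/s): [108.29, 108.29, 147.25, 172.46, 172.46, 172.46].

## Interface

Orientations are given as a 3x3 rotation matrix whose columns are the frame's x, y, z axes.
In Python, from bench import ctrl gives the robot as it stands. The module is installed in compiled form; this text tells all that it offers. Calls block until the motion is done:
- ctrl.goto(position, orientation): joint-space move of the TCP to a pose.
- ctrl.move_l(position, vel=0.15, ori=None, contact_N=None): straight line of the TCP; ori=None keeps the orientation; vel is the mean speed in m/s. With contact_N (N) it stops when the force on the tool has changed by that much, and returns True; else False.
- ctrl.movej(angles): joint-space move.
- ctrl.command_gripper(opening): opening from 0.0 (shut) to 1.0 (fully open); the grip force is fixed at half the most; returns when the fingers have stopped.
- ctrl.sleep(seconds).
- ctrl.ik(position, orientation): joint angles nearest the present ones, or None.
- ctrl.read_camera(name): name is "side" or "top"; returns the picture (420x560x3 uint8, blue, green, red); there is no depth.
- ctrl.camera_params(name): a dict with "fx", "fy", "cx", "cy" (pixels), "pose" (4x4, takes a point from camera to world coordinates). Camera axes: x right, y up, looking along -z (the intrinsics and any distortion apply to the point x, -y, -z); pixel columns grow to the right and rows downward; lengths in m; the calibration is good to about 2 mm. A picture is of the moment at which its call begins. camera_params takes no time and is no camera call.
A pose or a line that the arm cannot do raises ctrl.MotionError and nothing moves.
- ctrl.sign_off(): hands the job in; it is judged then, once.
Readings, each from a call of its own:
- ctrl.current_t(): time.
- ctrl.current_q(): joint angles.
- ctrl.current_dq(): joint speeds.
- ctrl.current_effort(): joint torques, N m.
- ctrl.current_tool_pos(): TCP position.
- ctrl.current_eef_rot(): TCP orientation.
- ctrl.current_contact_force(): force on the tool from outside, world axes, zero at the start.
- ctrl.current_wrist_torque(): the same for the moment, N m.
- ctrl.current_grip_width(): opening from 0.0 (shut) to 1.0 (fully open).
- ctrl.current_grasp_force(): force on a finger pad.
Only numpy, scipy, OpenCV 4.12 (cv2) and the standard library are available. Lean on these libraries where they do the work, as an engineer would, in place of code of your own. Each camera call takes 0.05 s, during which the arm holds its last target. There are 200 camera calls.

## Working session

There is one attempt and no reset: what is moved stays moved. The work goes in short steps, each a Python script; the robot and the scene stay as the last script left them, time stands still between calls to the robot, and variables do not carry over. Pictures are saved under pics/ and viewed, at most 14 in all, crops included, and the job is handed in when it is done.

```bash
mkdir -p pics; python3 - <<'E'
from bench import ctrl
import cv2,numpy as np
np.set_printoptions(precision=4,suppress=True)
for n in("top","side"):
    cv2.imwrite(f"pics/{n}0.png",ctrl.read_camera(n)); print(n,ctrl.camera_params(n))
print(ctrl.current_t(),ctrl.current_eef_rot())
E
```

```text
top {'fx': 524.450821795211, 'fy': 524.450821795211, 'cx': 281.1549273288655, 'cy': 212.5015088175314, 'pose': array([[ 0.0045,  0.9907, -0.1361,  0.327 ],
       [-1.    ,  0.0047,  0.0011,  0.0279],
       [ 0.0017,  0.1361,  0.9907,  1.3574],
       [ 0.    ,  0.    ,  0.    ,  1.    ]])}
side {'fx': 381.5717261362226, 'fy': 381.5717261362226, 'cx': 280.0226260870761, 'cy': 216.49316445817772, 'pose': array([[ 0.9988,  0.0234, -0.0428,  0.4748],
       [-0.0485,  0.5695, -0.8206, -0.9284],
       [ 0.0051,  0.8217,  0.5699,  0.7751],
       [ 0.    ,  0.    ,  0.    ,  1.    ]])}
0.1 [[-0.8934  0.4492 -0.0006]
 [ 0.4492  0.8934 -0.001 ]
 [ 0.0001 -0.0011 -1.    ]]
```

View pics/top0.png

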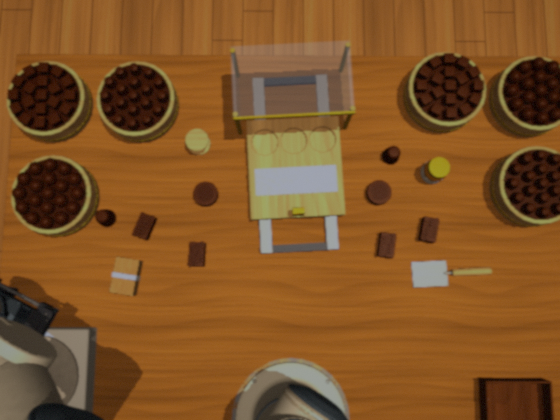

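View pics/side0.png

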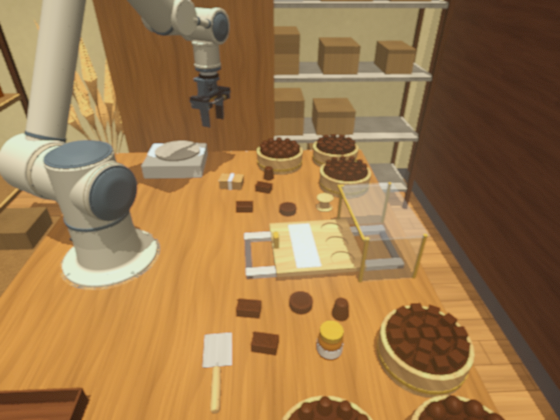

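```bash
python3 - <<'E'
import cv2,numpy as np
im=cv2.imread("pics/top0.png")
a=cv2.resize(im[125:275,90:220],None,fx=4,fy=4,interpolation=cv2.INTER_CUBIC)[:, :]
b=cv2.resize(im[125:275,360:450],None,fx=4,fy=4,interpolation=cv2.INTER_CUBIC)
c=np.hstack([cv2.resize(a,(400,461)),cv2.resize(b,(277,461))])
cv2.imwrite("pics/crop1.png",cv2.convertScaleAbs(c,alpha=1.6))
for p in [(206,194),(145,226),(197,254),(387,245),(429,229),(220,220),(160,190),(150,250)]: print(p,im[p[1],p[0]])
E
```

```text
(206, 194) [21 35 69]
(145, 226) [22 38 71]
(197, 254) [24 38 72]
(387, 245) [33 50 83]
(429, 229) [31 48 81]
(220, 220) [ 33  86 143]
(160, 190) [ 35  95 155]
(150, 250) [ 32  89 147]
```

View pics/crop1.png

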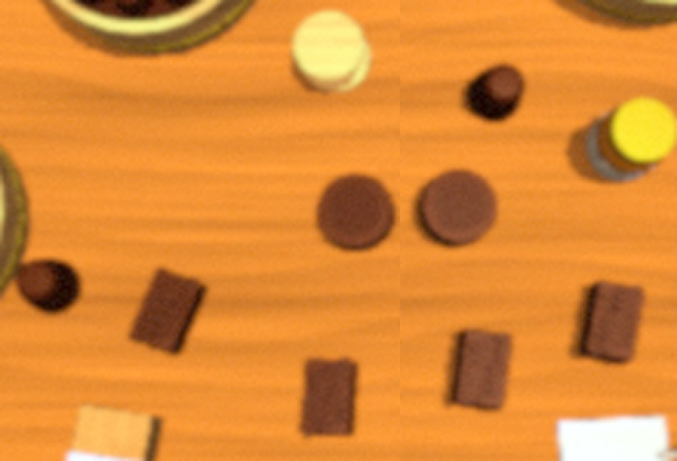

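```bash
cat > h.py <<'E'
from bench import ctrl
import cv2,numpy as np
from scipy.optimize import minimize
np.set_printoptions(precision=4,suppress=True)
P=ctrl.camera_params("top"); T=np.array(P["pose"]); Ti=np.linalg.inv(T)
def proj(X):
    c=np.asarray(X)@Ti[:3,:3].T+Ti[:3,3]
    return np.c_[P["fx"]*c[:,0]/-c[:,2]+P["cx"], -P["fy"]*c[:,1]/-c[:,2]+P["cy"]]
def unproj(u,v,z):
    d=T[:3,:3]@[(u-P["cx"])/P["fx"],-(v-P["cy"])/P["fy"],-1]
    return T[:3,3]+d*(z-T[2,3])/d[2]
S=8
def fit(im,uv,kind,z0=0.,yaw0=0.,r=26):
    """silhouette fit; returns x,y,yaw(deg),IoU"""
    u0,v0=int(uv[0])-r,int(uv[1])-r
    g=im[v0:v0+2*r,u0:u0+2*r,2].astype(np.float32)
    big=cv2.resize(g,None,fx=S,fy=S,interpolation=cv2.INTER_CUBIC)
    thr=0.5*(np.percentile(g,4)+np.median(g))
    m=(big<thr).astype(np.uint8)
    n,l=cv2.connectedComponents(m); c=l[r*S,r*S]; m=(l==c) if c else m>0
    if kind=="block": q=np.array([[a,b] for a in(-.031,.031) for b in(-.02,.02)]);h=.029
    else: t=np.linspace(0,2*np.pi,40);q=.032*np.c_[np.cos(t),np.sin(t)];h=.024
    def cost(p):
        a=np.radians(p[2]);R=np.array([[np.cos(a),-np.sin(a)],[np.sin(a),np.cos(a)]])
        w=q@R.T+p[:2]/1000
        X=np.r_[np.c_[w,np.full(len(w),z0)],np.c_[w,np.full(len(w),z0+h)]]
        k=((proj(X)-[u0,v0]+.5)*S-.5).astype(np.float32)
        o=np.zeros(m.shape,np.uint8);cv2.fillConvexPoly(o,np.round(cv2.convexHull(k)*16).astype(np.int32),1,shift=4)
        return 1-(m&(o>0)).sum()/(m|(o>0)).sum()
    x0=unproj(*uv,z0+h)[:2]*1000;best=None
    for y in ([yaw0-40,yaw0-20,yaw0,yaw0+20,yaw0+40] if kind=="block" else [0]):
        s=minimize(cost,[*x0,y],method="Nelder-Mead",options=dict(initial_simplex=np.array([[*x0,y],[x0[0]+6,x0[1],y],[x0[0],x0[1]+6,y],[*x0,y+15]])))
        if best is None or s.fun<best.fun:best=s
    return np.r_[best.x[:2]/1000,best.x[2],1-best.fun]
def strip(im):
    m=((im[...,0]>95)).astype(np.uint8); m[:145]=0;m[240:]=0;m[:,:245]=0;m[:,350:]=0
    n,l,st,_=cv2.connectedComponentsWithStats(m); k=1+st[1:,4].argmax()
    return cv2.minAreaRect(np.argwhere(l==k)[:,::-1].astype(np.float32)),st[k]
def Rd(yaw):
    """tool down, finger-closing line (tool y) at world angle yaw deg"""
    a=np.radians(yaw);y=np.array([np.cos(a),np.sin(a),0]);z=np.array([0,0,-1.])
    return np.c_[np.cross(y,z),y,z]
E
python3 - <<'E'
from h import *
im=cv2.imread("pics/top0.png")
for k,uv in [("disc",(206,194)),("disc",(378,193)),("block",(145,226)),("block",(197,254)),("block",(387,245)),("block",(429,229))]: print(k,fit(im,uv,k))
print(strip(im),[im[p] for p in((180,300),(208,270),(150,310),(211,298))])
cv2.imwrite("pics/crop2.png",cv2.convertScaleAbs(cv2.resize(im[40:260,225:360],None,fx=2.7,fy=2.7,interpolation=cv2.INTER_CUBIC),alpha=1.4))
E
```

```text
disc [0.5587 0.2241 7.0633 0.9438]
disc [ 0.5651 -0.2234  1.666   0.9541]
block [  0.4744   0.3783 -20.1617   0.9409]
block [ 0.4038  0.242  -1.7184  0.9425]
block [ 0.429  -0.2393 -8.5722  0.9362]
block [  0.4686  -0.349  -10.758    0.9289]
(((294.5445861816406, 176.71331787109375), (56.45946502685547, 87.9189224243164), 71.07534790039062), array([ 253,  157,   86,   60, 2697], dtype=int32)) [array([174, 162, 158], dtype=uint8), array([ 91, 154, 160], dtype=uint8), array([ 90, 154, 160], dtype=uint8), array([ 35, 150, 159], dtype=uint8)]
```

View pics/crop2.png

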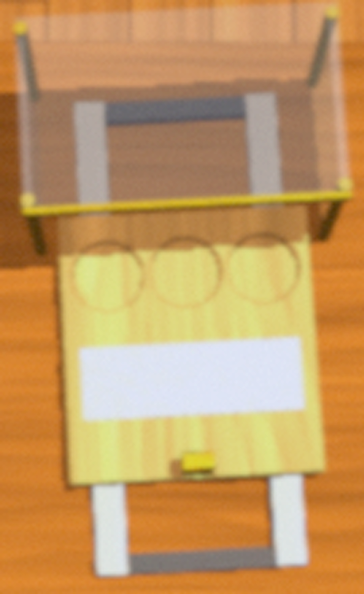

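```bash
sed -i 's/im\[...,0\]>95/im[...,0]>128/' h.py; cat >> h.py <<'E'
def carriage(im):
    """strip centre (world xy) and slide yaw (deg) from the picture"""
    r,_=strip(im); b=cv2.boxPoints(r); W=np.array([unproj(*(p),.036)[:2] for p in b])
    e=[W[1]-W[0],W[2]-W[1]]; L=max(e,key=np.linalg.norm); 
    a=(np.degrees(np.arctan2(L[1],L[0]))-90+90)%180-90
    return W.mean(0),a,[np.linalg.norm(k) for k in e]
E
python3 - <<'E'
from h import *
im=cv2.imread("pics/top0.png")
c,a,e=carriage(im);print(c,a,e,strip(im))
R=lambda a:np.array([np.cos(np.radians(a)),np.sin(np.radians(a))])
print("handle from strip",c-.085*R(a),"from pic",unproj(297.7,210.5,.081))
for u,v in((92,486),(305,565),(98,576),(125,575)):print(unproj(225+u/2.7,40+v/2.7,.018))
E
```

```text
[ 0.5935 -0.0105] 3.3036755083747664 [np.float64(0.21276951765465438), np.float64(0.07181589822482493)] (((295.6798095703125, 179.80967712402344), (27.480506896972656, 82.61371612548828), 87.0390625), array([ 254,  165,   84,   31, 2266], dtype=int32))
handle from strip [ 0.5087 -0.0154] from pic [ 0.5076 -0.0141  0.081 ]
[0.4913 0.0832 0.018 ]
[ 0.417  -0.1191  0.018 ]
[0.4057 0.0766 0.018 ]
[0.4068 0.0511 0.018 ]
```

```bash
python3 - <<'E'
from h import *
a=3.3;R=Rd(a);d=np.array([np.cos(np.radians(a)),np.sin(np.radians(a)),0])
p=np.array([.508,-.0148,.17])
ctrl.goto(p,R);print(ctrl.current_t())
ctrl.move_l([*p[:2],.048],.15,contact_N=15)
ctrl.command_gripper(0.0);print(ctrl.current_grip_width(),ctrl.current_grasp_force(),ctrl.current_tool_pos())
f0=np.array(ctrl.current_contact_force())
hit=ctrl.move_l(np.r_[(p-.13*d)[:2],.048],.06,contact_N=14)
print(hit,ctrl.current_tool_pos(),ctrl.current_contact_force()-f0,ctrl.current_t())
ctrl.sleep(.3);print(ctrl.current_tool_pos())
ctrl.command_gripper(.6)
q=ctrl.current_tool_pos();print(q,ctrl.current_contact_force())
ctrl.move_l([q[0],q[1],.17],.2)
ctrl.goto([.4,.12,.25],R)
cv2.imwrite("pics/top1.png",ctrl.read_camera("top"));print(ctrl.current_t())
im=cv2.imread("pics/top1.png");print(carriage(im),strip(im))
cv2.imwrite("pics/crop3.png",cv2.convertScaleAbs(cv2.resize(im[130:280,130:440],None,fx=2.5,fy=2.5,interpolation=cv2.INTER_CUBIC),alpha=1.5))
E
```

```text
2.3083
0.17472641809882078 29.99985158443451 [ 0.5083 -0.0148  0.048 ]
True [ 0.4284 -0.0196  0.0481] [3.5997 1.8305 3.6782] 5.725
[ 0.4284 -0.0196  0.0481]
[ 0.429  -0.0196  0.0479] [ 0.4612 -0.4898 -0.0238]
8.2667
(array([ 0.5132, -0.0275]), np.float64(3.325531146320884), [np.float64(0.18785873267182424), np.float64(0.07174406692269224)]) (((302.334228515625, 210.850830078125), (27.908742904663086, 73.52981567382812), 86.98721313476562), array([ 265,  196,   75,   31, 1947], dtype=int32))
```

View pics/crop3.png

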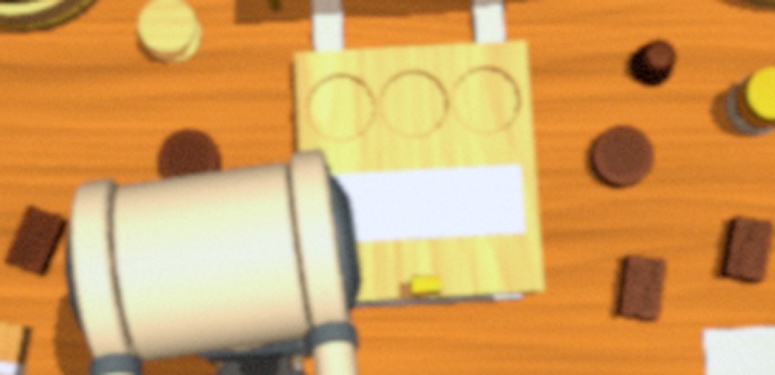

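```bash
python3 - <<'E'
from h import *
im=cv2.imread("pics/top1.png")
a=np.radians(3.3);d=np.array([np.cos(a),np.sin(a)]);n=np.array([-d[1],d[0]])
h=np.array([.4287,-.0196]);print("handle",h,"pic",unproj(130+425.5/2.5,130+284/2.5,.081),"strip",h+.085*d,"w1",h+.19*d)
for c in((341,106),(414,103),(487,99)):print(unproj(130+c[0]/2.5,130+c[1]/2.5,.036))
# strip right edge
W=[unproj(130+u/2.5,130+v/2.5,.036)[:2] for u,v in((521,167),(524,235))];print(W,np.mean(W,0)+.105*n)
for uv in((130+621/2.5,130+156/2.5),):print(fit(im,uv,"disc"))
for uv in((387,245),(429,229)):print(fit(im,uv,"block"))
print(ctrl.ik([.618,-.0836,.04],Rd(93.3)),ctrl.ik([.565,-.223,.02],Rd(93.3)),ctrl.ik([.43,-.239,.01],Rd(-8)))
E
```

```text
handle [ 0.4287 -0.0196] pic [ 0.4261 -0.0202  0.081 ] strip [ 0.5136 -0.0147] w1 [ 0.6184 -0.0087]
[0.6124 0.0648 0.036 ]
[ 0.616  -0.0102  0.036 ]
[ 0.6205 -0.0853  0.036 ]
[array([ 0.5498, -0.1196]), array([ 0.4799, -0.1219])] [ 0.5088 -0.0159]
[ 0.5651 -0.2235 -3.4283  0.9542]
[ 0.429  -0.2396 -8.5055  0.935 ]
[  0.4686  -0.3489 -10.8161   0.9294]
[ -13.188    39.7157   86.6852   -0.       53.5991 -106.488 ] [ -27.1696   40.4317   89.7799   -0.       49.7884 -120.4696] [-36.0243  35.885  106.9127  -0.      37.2024 -28.0243]
```

```bash
cat >> h.py <<'E'
a0=3.3;_a=np.radians(a0);D=np.array([np.cos(_a),np.sin(_a)]);N=np.array([-D[1],D[0]])
HX=np.array([.4287,-.0196]);STRIP=HX+.085*D;W1=HX+.19*D
B=np.array([.0022,0.])   # camera bias in x, from the gripped handle
ZT=.15
def up(): p=ctrl.current_tool_pos(); ctrl.move_l([p[0],p[1],ZT],.3)
def snap(): return ctrl.read_camera("top")
def go(xy,yaw,z=ZT):
    ctrl.goto([*xy,z],Rd(yaw))
def held(): return round(float(ctrl.current_grip_width()),3),round(float(ctrl.current_grasp_force()),1)
def pick(xy,yaw,z,center=False):
    go(xy,yaw-90 if center else yaw); ctrl.command_gripper(1.0)
    if ctrl.move_l([*xy,z],.2,contact_N=12): print("HIT",ctrl.current_tool_pos()); 
    ctrl.command_gripper(0.)
    if center:
        ctrl.command_gripper(1.0); ctrl.move_l([*xy,.06],.2); ctrl.move_l([*xy,.06],.1,ori=Rd(yaw)) if 0 else ctrl.goto([*xy,.06],Rd(yaw))
        ctrl.move_l([*xy,z],.2); ctrl.command_gripper(0.)
    up(); print("picked",held(),"t",ctrl.current_t())
def place_disc(w,yaw):
    go(w,yaw); ctrl.move_l([*w,.065],.2); print("before",held())
    for i,(r,t) in enumerate([(0,0)]+[(.0018,k*90) for k in range(4)]+[(.003,k*45) for k in range(8)]):
        q=w+r*np.array([np.cos(np.radians(t)),np.sin(np.radians(t))])
        if i: ctrl.move_l([*q,.053],.08)
        h=ctrl.move_l([*q,.0405],.03,contact_N=5); z=ctrl.current_tool_pos()[2]
        print(i,q,h,round(z,4),held())
        if z<.045: break
    ctrl.command_gripper(.84); up(); print("t",ctrl.current_t())
def place_block(s,yaw):
    go(s,yaw); ctrl.move_l([*s,.06],.2); print("before",held())
    h=ctrl.move_l([*s,.040],.04,contact_N=4); print(h,ctrl.current_tool_pos())
    ctrl.command_gripper(.84); up(); print("t",ctrl.current_t())
E
python3 - <<'E'
from h import *
im=cv2.imread("pics/top1.png")
x=fit(im,(378,193),"disc");pick(x[:2]+B,a0+90,.013,center=True)
place_disc(W1-.075*N,a0+90)
im=snap();cv2.imwrite("pics/top2.png",im)
print(fit(im,(387,245),"block"),fit(im,(429,229),"block"))
cv2.imwrite("pics/side2.png",cv2.resize(ctrl.read_camera("side")[190:330,200:430],None,fx=3,fy=3))
E
```

```text
picked (0.691, 30.0) t 15.825
before (0.688, 30.0)
0 [ 0.6227 -0.0835] True 0.0417 (0.69, 30.0)
t 18.7167
[ 0.4334 -0.2434 12.7036  0.553 ] [  0.4686  -0.3489 -10.7469   0.9281]
```

View pics/side2.png

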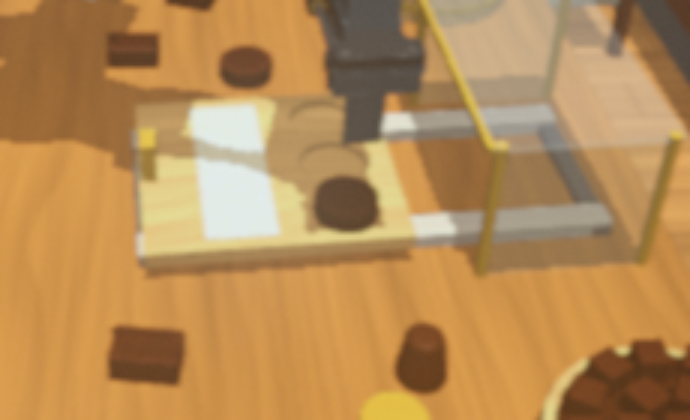

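```bash
cat > go1.py <<'E'
from h import *
im=cv2.imread("pics/top2.png")
x=fit(im,(429,229),"block");pick(x[:2]+B,x[2],.006);place_block(STRIP-.0675*N,a0)
im=snap();cv2.imwrite("pics/top3.png",im);y=fit(im,(387,245),"block");print(y)
x=y if y[3]>.9 else np.array([.429,-.2394,-8.5])
pick(x[:2]+B,x[2],.006)
if held()[0]>.6: place_block(STRIP-.0225*N,a0)
go([.45,-.3],a0);im=snap();cv2.imwrite("pics/top4.png",im)
for k,uv in [("disc",(206,194)),("block",(145,226)),("block",(197,254))]: print(k,fit(im,uv,k))
cv2.imwrite("pics/crop4.png",cv2.convertScaleAbs(cv2.resize(im[130:280,100:410],None,fx=2.5,fy=2.5,interpolation=cv2.INTER_CUBIC),alpha=1.5))
E
python3 go1.py
```

```text
picked (0.679, 29.9) t 22.55
before (0.679, 29.9)
True [ 0.5175 -0.0821  0.0418]
t 25.6167
[  0.4288  -0.2484 -26.9713   0.5487]
picked (0.677, 30.0) t 28.9167
before (0.68, 30.0)
True [ 0.5149 -0.0372  0.0418]
t 31.8167
disc [ 0.5364  0.2027 45.734   0.949 ]
block [  0.4741   0.3783 -20.2872   0.9416]
block [ 0.4031  0.2416 -1.6773  0.4806]
```

View pics/crop4.png

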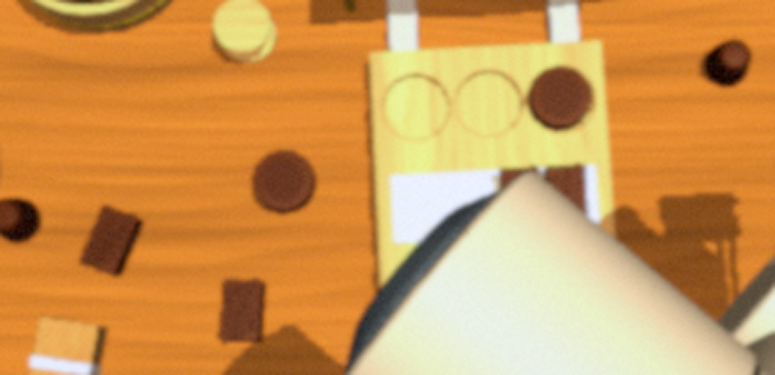

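```bash
cat > go2.py <<'E'
from h import *
im=cv2.imread("pics/top4.png")
d=fit(im,(213,203),"disc");f=fit(im,(145,226),"block")
pick(d[:2]+B,a0+90,.013,center=True)
if held()[0]>.6: place_disc(W1+.075*N,a0+90)
pick(f[:2]+B,f[2],.006)
if held()[0]>.6: place_block(STRIP+.0675*N,a0)
pick(np.array([.404,.242])+B,-1.7,.006)
if held()[0]>.6: place_block(STRIP+.0225*N,a0)
go([.28,.45],a0+60,.2);im=snap();cv2.imwrite("pics/top5.png",im);print(ctrl.current_t())
cv2.imwrite("pics/crop5.png",cv2.convertScaleAbs(cv2.resize(im[140:260,220:370],None,fx=5,fy=5,interpolation=cv2.INTER_CUBIC),alpha=1.5))
E
python3 go2.py
```

```text
picked (0.689, 30.0) t 40.5833
before (0.693, 30.0)
0 [0.6141 0.0662] True 0.0416 (0.687, 30.0)
t 43.4917
picked (0.673, 30.0) t 48.2583
before (0.678, 30.0)
True [0.5098 0.0527 0.0418]
t 51.5167
picked (0.674, 30.0) t 54.8833
before (0.677, 30.0)
True [0.5123 0.0077 0.0418]
t 57.9083
59.7833
```

View pics/crop5.png

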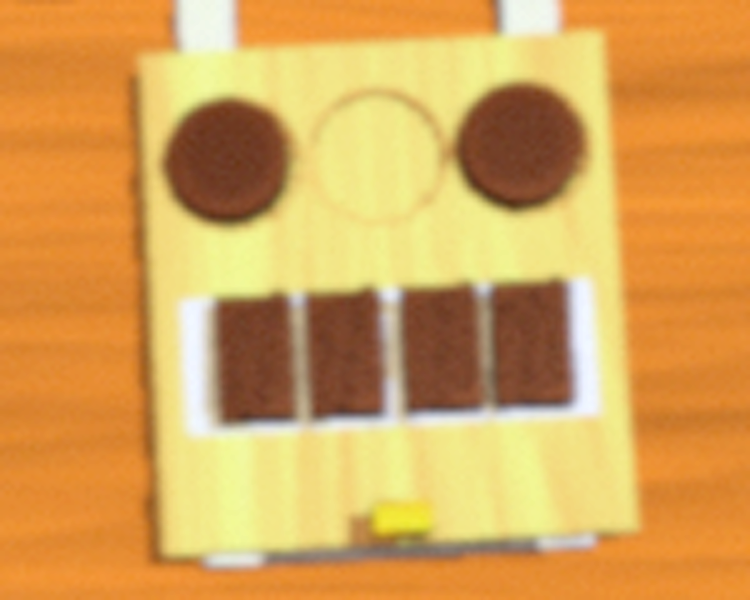

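```bash
python3 - <<'E'
from h import *
h0=HX-.045*D
go(h0,a0+90); ctrl.command_gripper(0.); ctrl.move_l([*h0,.055],.2,contact_N=12)
q=h0+.012*D
e=HX+.2*D
print(ctrl.move_l([*(HX+.005*D-.024*D),.055],.03,contact_N=12),ctrl.current_tool_pos())
print(ctrl.move_l([*e,.055],.05,contact_N=14),ctrl.current_tool_pos(),ctrl.current_contact_force(),(np.array(ctrl.current_tool_pos()[:2])-HX)@D)
ctrl.sleep(.3)
p=np.array(ctrl.current_tool_pos()[:2])-.03*D
ctrl.move_l([*p,.055],.08);up();go([.28,.45],a0+60,.2);ctrl.sleep(.5)
im=snap();cv2.imwrite("pics/top6.png",im);print(ctrl.current_t(),carriage(im)[:2])
cv2.imwrite("pics/crop6.png",cv2.convertScaleAbs(cv2.resize(im[30:230,90:450],None,fx=2.2,fy=2.2,interpolation=cv2.INTER_CUBIC),alpha=1.5))
E
```

```text
False [ 0.4099 -0.0207  0.055 ]
True [ 0.5822 -0.0106  0.0545] [ 0.4331  0.4346 -0.2045] 0.15377163051668033
71.175 (array([ 0.5188, -0.0982]), np.float64(-86.77513462220423))
```

View pics/crop6.png

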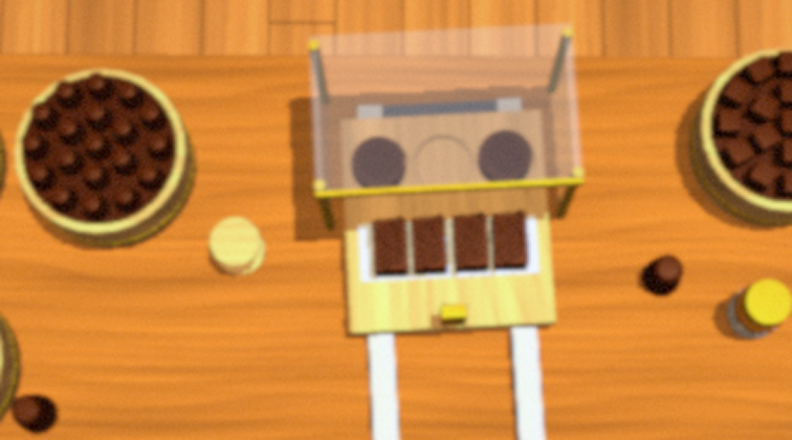

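```bash
python3 - <<'E'
from h import *
def hd(f):
    im=cv2.imread(f).astype(int); m=((im[...,2]>120)&(im[...,0]<60)&(im[...,1]>120)).astype(np.uint8)
    m[:150]=0;m[260:]=0;m[:,275:][:,45:]=0;m[:,:275]=0
    n,l,s,c=cv2.connectedComponentsWithStats(m);k=1+s[1:,4].argmax();return s[k],unproj(*c[k],.08)[:2]
a=hd("pics/top5.png");b=hd("pics/top6.png");print(a,b,np.linalg.norm(b[1]-a[1]))
E
```

```text
(array([294, 240,  13,   7,  61], dtype=int32), array([ 0.4277, -0.0197])) (array([290, 168,  12,   6,  60], dtype=int32), array([ 0.6071, -0.0095])) 0.1796384574818506
```

```bash
python3 -c "
from bench import ctrl
print(ctrl.sign_off())"
```

```text
the job is handed in; nothing more can be done
None
```

The carriage is home (it measured 180 mm of travel from fully out), with both discs seated in the two outer wells, the four blocks in a row on the strip and the bystanders not touched; I handed the job in at about 71 s, and no verdict came back.

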